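Clamp an inked lino block in the cam-locked printing jig

TASK

Clamp the freshly inked lino block in the printing jig with your fingertips: push the cam lever round to its far stop so that the flat of the cam faces the slide, push the slide forward until it has squared the block fully home against the fence, then push the lever back to its first stop so that the cam locks the slide there. Never touch or lift the wet block, leave the other things on the table where they are, and finish clear of everything.

Things in the scene. Friction and masses are not known exactly. Their poses are not given: they have to be found in the camera images.
- jig: Fixed jig: plywood board 298 x 217 x 15 mm on the table. Origin on the table surface; its +x points away from the robot (yaw within 0.35 rad), along the slide's travel to the fence; +y left; the board spans x -168 to +130, y -101 to +116 mm. 'Jig' figures below are in this frame. Gibs up to 37 mm above the table guide the slide (|y| 43 to 61, x -160 to -40 mm).
- fence (a point): Middle of the fence's inner face, which faces the slide, 24 mm above the table, at jig x +107.4, y 0 mm. The fence is an aluminium bar 150 mm wide along y, 18 mm high above the board, fixed.
- cam (a joint): Cam and lever, rad, counter-clockwise from above positive. 0 = locked, at one stop: lever points to -150 deg in the jig (back and right), the cam's round high side sits in a scallop of the slide's right flank. 1.745 = low point: lever at -50 deg (ahead and right), flat faces the slide; other stop 1.78. Slide free only above 1.53. Stays where left; 2 to 3 N at the knob turn it.
- cam_pivot (a point): Cam's vertical pivot, at jig x -80, y -60 mm (right of the slide), 35 mm above the table, fixed. The steel cam plate below it is round (22 mm radius) with one flat 11 mm from the pivot. With the slide forward the cam turns back only if the slide's rear scallop stands at it (slide 0.041 to 0.048); in between the slide blocks it.
- slide (a joint): Follower slide, m along jig +x: 0 = back, locked by its front scallop (play 2 mm); its front face, the jaw, meets a block that is home against the fence at about 0.0434, where its rear scallop is at the cam; range -0.0015 to 0.050. Stays where left. Pushing takes about 3 N, 5 to 6 N with the block; a force stop of 8 to 10 N finds the end.
- lever_knob (a point): In the axis of the round black upright grip at the lever's end, 75 mm from the pivot, 65 mm above the table. The grip is 13 to 17 mm thick and stands free between 40 and 80 mm above the table; the lever bar below it lies at 35 to 40 mm. No obstacle above 40 mm height lies within 30 mm of its path.
- push_face (a point): Middle of the upright rear face (towards the robot) of the wooden push block on the slide, 45 mm above the table; at slide 0 it is at jig x -158, y 0 mm, and it moves with the slide. The push block is 80 mm wide, 24 mm thick and stands 33 to 60 mm above the table.
- block: Loose lino block, 100 mm along x, 120 mm along y, 22 mm high: wood with lino and a freshly inked black leaf on top. Origin in the middle of its underside, 15 mm above the table on the board between jaw and fence; home against the fence its origin is at jig x +57.4 mm. Must not be touched by the robot.
- dabber_1: Bystander: small brown cloth ink dabber, 42 x 40 x 58 mm, standing on the left margin of the jig's board. Origin under its centre.
- brayer: Bystander: ink roller with red handle, 166 x 82 x 33 mm, on the glass slab to the left. Origin under its centre.
- gouge_1: Bystander: lino gouge with red handle, 22 x 167 x 22 mm, lying at the right, along x. Origin under its centre.
- ink_tin_1: Bystander: black ink tin with grey lid, 71 mm across, 38 mm high, left of the jig. Origin under its centre.
- ink_tin_2: Bystander: red ink tin with grey lid, 65 mm across, 46 mm high, left of the jig. Origin under its centre.
- jar_1: Bystander: glass jar with grey lid, 59 mm across, 75 mm high, left of the jig. Origin under its centre.

How it is judged:
By the outcome, as a careful person would: the job done as asked, in the order asked, and still so for the second after the job is handed in, with the robot touching nothing.
It also fails if it takes over 54 s, if anything falls off the work surface, if the arm or the gripper's body presses on something with over 40 N, if the wrist force passes 120 N, or if a joint passes its speed limit or range.

ROBOT

A 6-joint arm with a two-finger parallel gripper is mounted at the origin on a cart in front of the work surface, level with it; the furniture and walls round the work are solid. World frame = base frame: x ahead of the robot, y to its left, z up, the work surface at z = 0. Lengths are in m, angles in rad, forces in N, time in s.
With the tool pointing down it reaches from about 0.35 to 0.925 m from the base axis. Payload 6.4 kg.
Tool frame: the origin (TCP) lies at the very end of the fingers, on their centre line; the grasp point (between the pads) lies 19 mm behind it; z points along the fingers, y is the line along which they close (so a half turn about z gives the same grasp; the last joint's range is limited). The gripper opens to 85 mm and grips with 20 to 120 N. Pads are 22 mm wide; open, the fingers measure 114 mm over their backs; the gripper's body (76 mm by 85 mm) begins 54 mm behind the grasp point. The pads swing forward as they close: fully open they stand 13 mm farther back than shut.
Start: joints at [1.046, 0.245, 1.558, -0, 1.339, -0.174], TCP at [0.223, 0.61, 0.203] pointing down, gripper open.
Joint ranges: [-3.13, 3.13], [-1.02, 2.26], [0.13, 2.54], [-0.95, 4.09], [0.21, 2.88], [-2.74, 2.74]. Speed limits (rad/s): [2.57, 2.57, 3.14, 3.14, 3.14, 3.14].

INTERFACE

Orientations are given as a unit quaternion [x, y, z, w].
In Python, from cell import arm, optics gives the robot as it stands.
- The arm moves only by the tool drive_tool, never from a script. Its argument "plan" is a list of rows, each an object of numbers: "dx", "dy", "dz": the shift along the world's x, y, z in cm; "wx", "wy", "wz": the turn, a rotation vector about the world's x, y, z in degrees. A call has 1 to 10 rows; each row shifts and turns the commanded pose from where the row before left it; what a row does not reach is not made up. A row lasts 1/10 s, in which the tool goes at most 50 mm and 8.59 degrees, less where a joint would pass 70% of its speed; a pose out of reach is approached as far as the arm can. A call with a gripper value outside its range is refused whole. "grip" is the opening, from 0 (shut) to 1 (fully open), set as the call begins (left out, the last holds). The fingers move at their own pace and stop on an object; "squeeze" is the grip in N (left out, the last holds). Time passes only in rows, so rows that do not move let the fingers close. It gives the time, the measured TCP pose, the force, the opening and the grip force at its end, in the units of the state.
- arm.read_state(): the state, without advancing time (a new reading comes with each control period).
- optics.camera(name): name is "scene" or "top" or "wrist"; returns a dict with "img" (420x560x3 uint8, red, green, blue), "fx", "fy", "cx", "cy" (pixels), "rvec" (rotation vector, rad) and "tvec" (3), from world to camera coordinates, as OpenCV has them. Camera axes: x right, y down, z forward; pixel columns grow to the right and rows downward; lengths in m; the calibration is good to about 2 mm. A picture is of the moment at which its call begins. There is no depth.
- arm.hand_in(): hands the job in; it is judged then, once.
The state is a dict: "time": time; "qpos": joint angles; "qvel": joint speeds; "joint_efforts": joint torques, N m; "tcp_pos": TCP position; "ee_rot": TCP orientation; "contact_force": force on the tool from outside, world axes, zero at the start; "ft_torque": the same for the moment, N m; "width": opening from 0.0 (shut) to 1.0 (fully open); "finger_force": force on a finger pad.
Only numpy, scipy, OpenCV 4.12 (cv2) and the standard library are available. Lean on these libraries where they do the work, as an engineer would, in place of code of your own. Each camera call takes 0.05 s, during which the arm holds its last target. There are 200 camera calls.

## Working session

There is one attempt and no reset: what is moved stays moved. The work goes in short steps, Python scripts to look and compute and a tool call to move; the robot and the scene stay as the last step left them, time stands still between calls to the robot, and variables do not carry over. Pictures are saved under pics/ and viewed, at most 10 in all, crops included, and the job is handed in when it is done.

Besides the shell and the picture viewer there is one more tool, called after "Call:" as a command line: name --argument value ..., lists and objects as JSON in quotes. drive_tool: Moves the arm, as the interface text tells. Its arguments: {"type":"object","properties":{"plan":{"type":"array"},"grip":{"type":"number"},"squeeze":{"type":"number"}},"required":["plan"]}

```bash
mkdir -p pics; cat > h.py <<'E'
import numpy as np, cv2
from cell import arm, optics
def shot(n,f):
    c=optics.camera(n); cv2.imwrite(f'pics/{f}.png',c['img'][:,:,::-1]); np.save(f'pics/{f}.npy',c,allow_pickle=True); return c
def load(f): return np.load(f'pics/{f}.npy',allow_pickle=True).item()
def ray(c,uv,z):
    R=cv2.Rodrigues(np.array(c['rvec'],float))[0]; t=np.array(c['tvec'],float).ravel()
    o=-R.T@t; uv=np.atleast_2d(np.array(uv,float))
    d=np.c_[(uv[:,0]-c['cx'])/c['fx'],(uv[:,1]-c['cy'])/c['fy'],np.ones(len(uv))]@R
    return o+d*((z-o[2])/d[:,2])[:,None]
def proj(c,P):
    K=np.array([[c['fx'],0,c['cx']],[0,c['fy'],c['cy']],[0,0,1]]);return cv2.projectPoints(np.atleast_2d(np.array(P,float)),np.array(c['rvec'],float),np.array(c['tvec'],float),K,None)[0][:,0]
E
python3 - <<'E'
from h import *
a=shot('top','top0');b=shot('scene','scene0')
for c in(a,b):
    R=cv2.Rodrigues(np.array(c['rvec'],float))[0];print(-R.T@np.array(c['tvec']).ravel(),c['fx'],c['cx'],c['cy'])
s=arm.read_state();print(s)
E
```

```text
[0.42107534 0.05718416 1.27292937] 434.31985019096265 282.2537768031092 209.7037968133044
[-0.05562856 -0.55383956  0.48518445] 386.4574296446948 273.60819485673363 210.83153178822278
{'time': 0.1, 'qpos': array([ 1.04590439e+00,  2.45755808e-01,  1.55894185e+00, -1.13214138e-05,
        1.33870294e+00, -1.74145845e-01]), 'qvel': array([ 1.90808099e-04, -1.51347275e-03, -2.78913619e-04, -8.38174334e-05,
        2.97386400e-05, -1.12647421e-03]), 'joint_efforts': array([-9.76974661e-04, -4.30673826e+01, -3.27126753e+01, -1.48823201e-04,
        2.85469767e-03,  5.45940466e-07]), 'tcp_pos': array([0.22307225, 0.60991188, 0.20205642]), 'ee_rot': array([ 1.74474115e-01,  9.84661346e-01, -8.51202783e-04, -3.04387075e-04]), 'contact_force': array([ 0.48268828,  0.80628383, -0.03466915]), 'ft_torque': array([-0.01506824,  0.00984998, -0.00479699]), 'finger_force': 0.0, 'width': 1.0007743566781668}
```

View pics/top0.png

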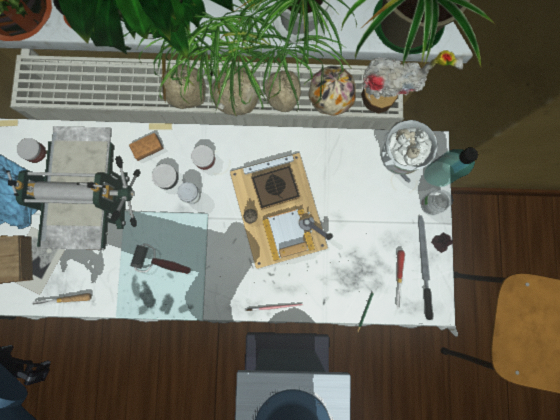

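View pics/scene0.png

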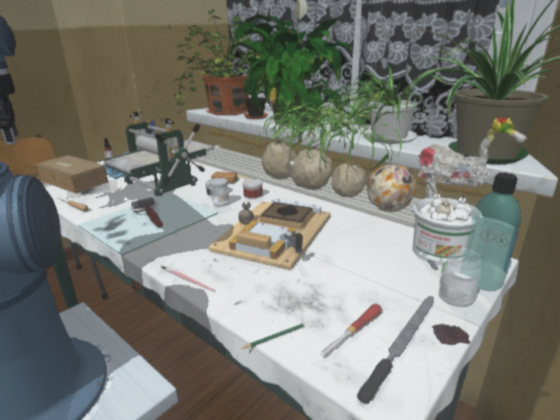

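The top view shows the jig's board with corners near (231,172), (312,152), (327,250) and (258,268). The knob is near (328,236) and the push block near (290,250). The scene view agrees. Next I'll enlarge the jig area.

```bash
python3 - <<'E'
from h import *
a=load('top0');b=load('scene0')
for n,c in(('top',a),('scene',b)): print(n,proj(c,[[0,0,0],[.223,.61,.2],[.5,0,0],[.5,.1,0]]))
A=cv2.resize(a['img'][140:280,220:345],None,fx=4,fy=4,interpolation=cv2.INTER_CUBIC)
B=cv2.resize(b['img'][190:275,205:340],None,fx=5.5,fy=5.5,interpolation=cv2.INTER_CUBIC)
cv2.imwrite('pics/ta.png',A[:,:,::-1]);cv2.imwrite('pics/sb.png',B[:,:,::-1])
# board mask in top
hsv=cv2.cvtColor(a['img'],cv2.COLOR_RGB2HSV)
m=cv2.inRange(hsv,(8,70,90),(28,255,255));m[:140]=0;m[290:]=0;m[:,:215]=0;m[:,350:]=0
m=cv2.morphologyEx(m,cv2.MORPH_CLOSE,np.ones((5,5)))
cs,_=cv2.findContours(m,0,2);c=max(cs,key=cv2.contourArea);r=cv2.minAreaRect(c);bp=cv2.boxPoints(r);print(r,bp)
P=ray(a,bp,.015);print(P,np.linalg.norm(np.roll(P,-1,0)-P,axis=1))
E
```

```text
top [[292.57230773 429.57984095]
 [ 39.56412224 353.80154114]
 [296.03758623 247.85737985]
 [261.86508896 247.01097688]]
scene [[ 30.95078513 391.87348819]
 [ 17.18151649 155.45581703]
 [260.19640301 256.15780022]
 [231.54504508 242.71385646]]
((278.00946044921875, 209.70046997070312), (100.26611328125, 73.76313018798828), 74.2913589477539) [[228.93208 171.42535]
 [299.94025 151.45432]
 [327.08685 247.97559]
 [256.07867 267.94662]]
[[ 0.72009564  0.20384446  0.015     ]
 [ 0.78704077 -0.00550147  0.015     ]
 [ 0.50095016 -0.08924844  0.015     ]
 [ 0.43873035  0.11423727  0.015     ]] [0.21978938 0.29809628 0.21278567 0.29528947]
```

View pics/ta.png

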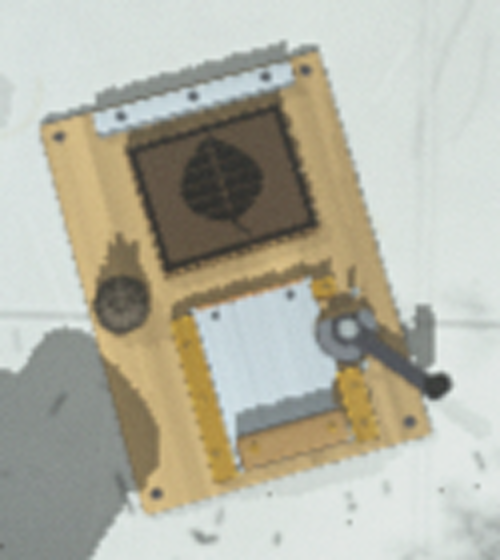

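View pics/sb.png

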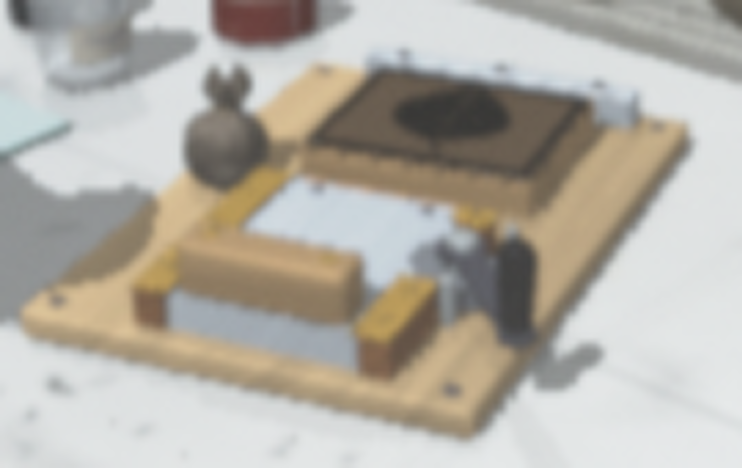

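The top crop shows board corners at (42,125), (320,47), (432,432) and (150,512), the pivot at (347,329), and the knob at (437,384). The dabber is at (122,303). The block is slightly off the fence and the push block is at (295,437). The scene crop shows the upright knob at (517,290), its top at (512,235) and its bottom at (515,335).

```bash
cat >> h.py <<'E'
def jigfit(P,J):
    # 2D rigid fit
    P=P[:,:2];J=np.array(J);p=P.mean(0);j=J.mean(0);U,S,V=np.linalg.svd((J-j).T@(P-p));R=(U@V).T
    if np.linalg.det(R)<0: raise ValueError
    return R,p-R@j
E
python3 - <<'E'
from h import *
a=load('top0');b=load('scene0')
t=lambda p:np.array(p)/4-.375+np.array([220,140])
sc=lambda p:(np.array(p)+.5)/5.5-.5+np.array([205,190])
J=np.array([[130,116],[130,-101],[-168,-101],[-168,116]])/1000
def rep(P,J,l):
    R,o=jigfit(P,J);print(l,'yaw',np.arctan2(R[1,0],R[0,0]),'o',o,'res mm',np.round(((J@R.T+o)-P[:,:2])*1000,1).tolist());return R,o
Pt=ray(a,t([[42,125],[320,47],[432,432],[150,512]]),.015)
R,o=rep(Pt,J,'top')
Ps=ray(b,sc([[325,65],[690,125],[478,432],[22,318]]),.015)
R2,o2=rep(Ps,J,'scene')
R,o=rep(np.r_[Pt,Ps],np.r_[J,J],'both')
np.savez('jig.npz',R=R,o=o)
inv=lambda p:(p[:,:2]-o)@R*1000
print('knob top',ray(a,t([437,384]),.08),inv(ray(a,t([437,384]),.08)))
print('knob scene mid',inv(ray(b,sc([517,290]),.06)))
print('pivot', inv(ray(a,t([347,329]),.043)))
print('block corners',inv(ray(a,t([[131,150],[280,105],[317,220],[167,270]]),.037)))
W=lambda x,y:R@np.array([x,y])/1000+o
an=np.deg2rad(-150);print('knob W',W(-80+75*np.cos(an),-60+75*np.sin(an)),'push',W(-158,0),'pivot',W(-80,-60),'xhat',R[:,0],'yhat',R[:,1])
for d in range(-150,-44,10):
    an=np.deg2rad(d);print(d,W(-80+75*np.cos(an),-60+75*np.sin(an)).round(4))
E
```

```text
top yaw 0.3012069845084251 o [0.63307949 0.05254978] res mm [[1.0, 1.5], [-0.1, -0.8], [0.6, -2.9], [-1.5, 2.2]]
scene yaw 0.29965573129182366 o [0.62466363 0.04463645] res mm [[-1.4, 3.4], [0.5, -5.5], [3.1, 2.0], [-2.1, 0.1]]
both yaw 0.30042959268454306 o [0.62887156 0.04859308] res mm [[-3.1, -2.5], [-4.3, -4.9], [-3.7, -6.8], [-5.6, -1.6], [2.7, 7.4], [4.7, -1.4], [7.4, 5.8], [2.0, 3.9]]
knob top [[ 0.53093292 -0.08632928  0.08      ]] [[-133.47956932  -99.89607612]]
knob scene mid [[-139.37411265 -106.06317657]]
pivot [[-76.39239785 -54.59681454]]
block corners [[ 92.5620212   59.22436068]
 [ 95.64212807 -54.35341489]
 [  6.30465936 -56.60788955]
 [  0.39808761  57.55494862]]
knob W [ 0.51926537 -0.08743555] push [0.47794847 0.00183605] pivot [ 0.57021064 -0.03239394] xhat [0.95520945 0.29593058] yhat [-0.29593058  0.95520945]
-150 [ 0.5193 -0.0874]
-140 [ 0.5296 -0.0954]
-130 [ 0.5412 -0.1015]
-120 [ 0.5536 -0.1055]
-110 [ 0.5666 -0.1073]
-100 [ 0.5796 -0.1068]
-90 [ 0.5924 -0.104 ]
-80 [ 0.6045 -0.0991]
-70 [ 0.6156 -0.0921]
-60 [ 0.6253 -0.0833]
-50 [ 0.6333 -0.073 ]
```

Call:
drive_tool --plan '[{"dx": 1, "dy": -3.5, "dz": 1, "wz": -8}, {"dx": 1, "dy": -3.5, "dz": 1, "wz": -8}, {"dx": 1, "dy": -3.5, "dz": 1, "wz": -8}, {"dx": 1, "dy": -3.5, "dz": 1, "wz": -8}, {"dx": 1, "dy": -3.5, "dz": 1, "wz": -8}, {"dx": 1, "dy": -3.5, "wz": -8}, {"dx": 1, "dy": -3.5, "wz": -8}, {"dx": 1, "dy": -3.5, "wz": -8}, {"dx": 1, "dy": -3.5, "wz": -8}, {"dx": 1, "dy": -3.5, "wz": -8}]' --grip 0.5

```text
invalid input at $.plan[0]: expected keys dx, dy, dz, wx, wy, wz
```

Call:
drive_tool --plan '[{"dx": 1.5, "dy": -3, "wz": -3.3}, {"dx": 1.5, "dy": -3, "wz": -3.3}, {"dx": 1.5, "dy": -3, "wz": -3.3}, {"dx": 1.5, "dy": -3, "wz": -3.3}, {"dx": 1.5, "dy": -3, "wz": -3.3}, {"dx": 1.5, "dy": -3, "wz": -3.3}, {"dx": 1.5, "dy": -3, "wz": -3.3}, {"dx": 1.5, "dy": -3, "wz": -3.3}, {"dx": 1.5, "dy": -3, "wz": -3.3}, {"dx": 1.5, "dy": -3, "wz": -3.3}]'

```text
invalid input at $.plan[0]: expected keys dx, dy, dz, wx, wy, wz
```

Call:
drive_tool --plan '[{}, {}, {}]'

```text
invalid input at $.plan[0]: expected keys dx, dy, dz, wx, wy, wz
```

```bash
python3 - <<'E'
from h import *
c=shot('wrist','w0');A=cv2.resize(c['img'],None,fx=1.42,fy=1.42);cv2.imwrite('pics/w0b.png',A[:,:,::-1])
s=arm.read_state();print(s['time'],s['tcp_pos'],s['ee_rot'],s['qpos'])
z=np.load('jig.npz');W=lambda x,y,h:np.r_[z['R']@[x/1e3,y/1e3]+z['o'],h/1e3]
print(proj(c,[W(130,116,15),W(130,-101,15),W(-168,-101,15),W(-168,116,15),W(-145,-97.5,80),W(-158,0,60)]))
E
```

```text
0.15 [0.22310261 0.61000503 0.20219476] [ 1.74490592e-01  9.84658532e-01 -7.28142489e-04 -2.78740891e-04] [ 1.04592034e+00  2.45703783e-01  1.55874640e+00  2.58175097e-05
  1.33870161e+00 -1.74105034e-01]
[[ 140.30966755  567.77982968]
 [  46.12333244  621.36938212]
 [-104.26549054  519.33986024]
 [  -8.65966369  450.77907002]
 [-142.67418406  584.96838137]
 [ -88.9195348   529.32943759]]
```

View pics/w0b.png

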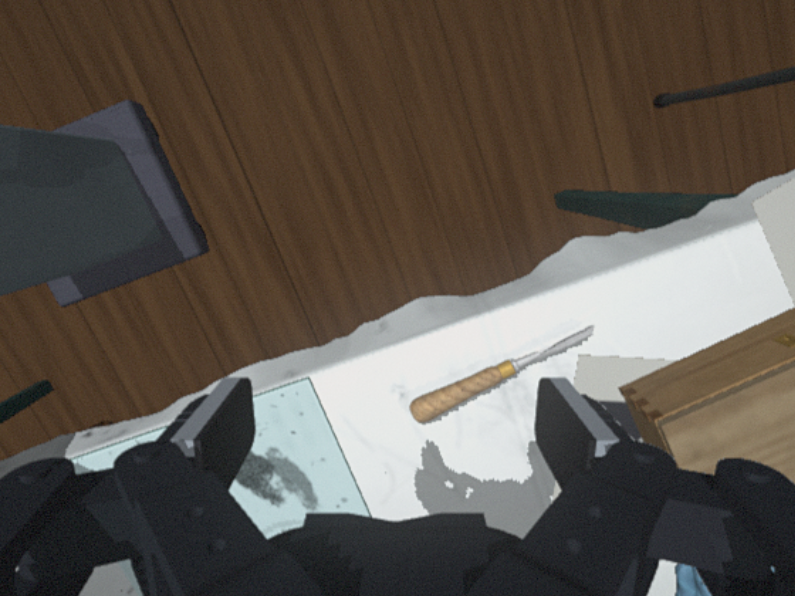

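The wrist picture shows only the table edge, with a gouge at (500,375), because the moves were refused. Every row needs all six keys, so I'll resend them.

Call:
drive_tool --plan '[{"dx": 1, "dy": -3.5, "dz": 1, "wx": 0, "wy": 0, "wz": -8}, {"dx": 1, "dy": -3.5, "dz": 1, "wx": 0, "wy": 0, "wz": -8}, {"dx": 1, "dy": -3.5, "dz": 1, "wx": 0, "wy": 0, "wz": -8}, {"dx": 1, "dy": -3.5, "dz": 1, "wx": 0, "wy": 0, "wz": -8}, {"dx": 1, "dy": -3.5, "dz": 1, "wx": 0, "wy": 0, "wz": -8}, {"dx": 1, "dy": -3.5, "dz": 0, "wx": 0, "wy": 0, "wz": -8}, {"dx": 1, "dy": -3.5, "dz": 0, "wx": 0, "wy": 0, "wz": -8}, {"dx": 1, "dy": -3.5, "dz": 0, "wx": 0, "wy": 0, "wz": -8}, {"dx": 1, "dy": -3.5, "dz": 0, "wx": 0, "wy": 0, "wz": -8}, {"dx": 1, "dy": -3.5, "dz": 0, "wx": 0, "wy": 0, "wz": -8}]' --grip 0.5

```text
time: 1.15
tcp_pos: [0.3233, 0.259, 0.2529]
ee_rot: [0.768, 0.64, -0.0, 0.0]
contact_force: [0.9, -0.3, -0.4]
width: 0.502
finger_force: 0.0
```

Call:
drive_tool --plan '[{"dx": 1.5, "dy": -3, "dz": 0, "wx": 0, "wy": 0, "wz": -3.3}, {"dx": 1.5, "dy": -3, "dz": 0, "wx": 0, "wy": 0, "wz": -3.3}, {"dx": 1.5, "dy": -3, "dz": 0, "wx": 0, "wy": 0, "wz": -3.3}, {"dx": 1.5, "dy": -3, "dz": 0, "wx": 0, "wy": 0, "wz": -3.3}, {"dx": 1.5, "dy": -3, "dz": 0, "wx": 0, "wy": 0, "wz": -3.3}, {"dx": 1.5, "dy": -3, "dz": 0, "wx": 0, "wy": 0, "wz": -3.3}, {"dx": 1.5, "dy": -3, "dz": 0, "wx": 0, "wy": 0, "wz": -3.3}, {"dx": 1.5, "dy": -3, "dz": 0, "wx": 0, "wy": 0, "wz": -3.3}, {"dx": 1.5, "dy": -3, "dz": 0, "wx": 0, "wy": 0, "wz": -3.3}, {"dx": 1.5, "dy": -3, "dz": 0, "wx": 0, "wy": 0, "wz": -3.3}]'

```text
time: 2.15
tcp_pos: [0.4736, -0.0409, 0.2528]
ee_rot: [0.918, 0.397, -0.0, -0.0]
contact_force: [1.1, 0.2, 1.0]
width: 0.502
finger_force: 0.0
```

Call:
drive_tool --plan '[{"dx": 0, "dy": 0, "dz": 0, "wx": 0, "wy": 0, "wz": 0}, {"dx": 0, "dy": 0, "dz": 0, "wx": 0, "wy": 0, "wz": 0}, {"dx": 0, "dy": 0, "dz": 0, "wx": 0, "wy": 0, "wz": 0}]'

```text
time: 2.45
tcp_pos: [0.4729, -0.0388, 0.2529]
ee_rot: [0.917, 0.398, -0.0, -0.0]
contact_force: [-0.5, 0.5, -0.0]
width: 0.496
finger_force: 0.0
```

```bash
python3 - <<'E'
from h import *
c=shot('wrist','w1');A=cv2.resize(c['img'],None,fx=1.42,fy=1.42);cv2.imwrite('pics/w1b.png',A[:,:,::-1])
s=arm.read_state();print(s['time'],s['tcp_pos'],s['ee_rot'],s['qpos'])
z=np.load('jig.npz');W=lambda x,y,h:np.r_[z['R']@[x/1e3,y/1e3]+z['o'],h/1e3]
print(1.42*proj(c,[W(130,116,15),W(130,-101,15),W(-168,-101,15),W(-168,116,15),W(-145,-97.5,80),W(-158,0,60)]))
E
```

```text
2.5 [ 0.47296516 -0.03866078  0.2529962 ] [ 9.17102446e-01  3.98651590e-01 -2.46316073e-05 -1.12746740e-04] [-3.21208698e-01 -2.21543103e-01  1.93725107e+00  1.36370631e-04
  1.42607194e+00  4.29475781e-01]
[[ 420.98317526 -239.14227813]
 [ 672.55442773  -55.61003875]
 [ 460.6478529   284.54786785]
 [ 237.73410334  157.5133595 ]
 [ 484.81577488  275.27671874]
 [ 362.91521595  222.25064652]]
```

View pics/w1b.png

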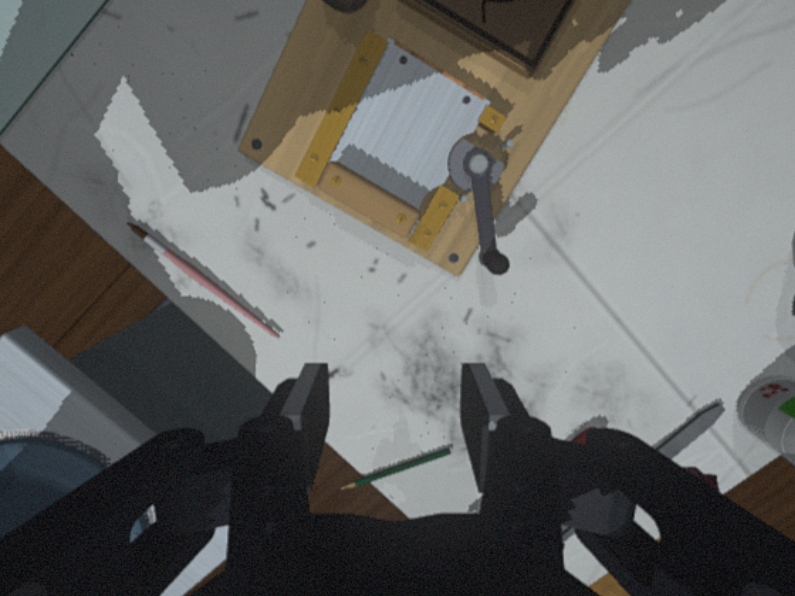

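The wrist view shows the knob top at (495,263), the pivot nut at (479,163), and board corners BR (460,276) and BL (240,152). The push block's top rear edge runs from (318,185) to (412,237). All are within about 10 px of my predictions.

```bash
python3 - <<'E'
from h import *
c=load('w1');f=lambda p:(np.array(p)+.5)/1.42-.5
z=np.load('jig.npz')
P=np.r_[ray(c,f([[460,276],[240,152]]),.015),ray(c,f([495,263]),.08),ray(c,f([479,163]),.048),ray(c,f([[318,185],[412,237]]),.06)]
print(P)
J=np.array([[-168,-101],[-168,116],[-145,-97.5],[-80,-60],[-158,40],[-158,-40]])/1000
R,o=jigfit(P,J);print(np.arctan2(R[1,0],R[0,0]),o);print('res mm',((J@R.T+o-P[:,:2])*1000).round(1))
np.savez('jig2.npz',R=R,o=o)
W=lambda x,y:R@np.array([x,y])/1000+o
print('push',W(-158,0),W(-115,0),'x',R[:,0])
for d in range(-150,-44,10):
    an=np.deg2rad(d);print(d,W(-80+75*np.cos(an),-60+75*np.sin(an)).round(4))
E
```

```text
[[ 0.50292309 -0.09109773  0.015     ]
 [ 0.43867411  0.11154924  0.015     ]
 [ 0.53064183 -0.0852935   0.08      ]
 [ 0.57236349 -0.02650441  0.048     ]
 [ 0.47255876  0.04474696  0.06      ]
 [ 0.49771469 -0.03174919  0.06      ]]
0.31506040899943244 [0.63409182 0.0548161 ]
res mm [[ 2.7 -2.2]
 [-0.3  1.5]
 [-4.2  2.5]
 [ 4.3 -0.5]
 [-1.1 -0.9]
 [-1.5 -0.4]]
push [0.48386895 0.00585603] [0.52475239 0.0191806 ] x [0.95077766 0.30987391]
-150 [ 0.5265 -0.0828]
-140 [ 0.5369 -0.0907]
-130 [ 0.5486 -0.0966]
-120 [ 0.5611 -0.1004]
-110 [ 0.5741 -0.102 ]
-100 [ 0.5871 -0.1013]
-90 [ 0.5999 -0.0983]
-80 [ 0.6119 -0.0932]
-70 [ 0.6228 -0.0861]
-60 [ 0.6324 -0.0772]
-50 [ 0.6403 -0.0667]
```

Call:
drive_tool --plan '[{"dx": 1.9, "dy": -1.6, "dz": 0, "wx": 0, "wy": 0, "wz": 1}, {"dx": 1.9, "dy": -1.6, "dz": 0, "wx": 0, "wy": 0, "wz": 1}, {"dx": 1.9, "dy": -1.5, "dz": -2, "wx": 0, "wy": 0, "wz": 1}, {"dx": 0, "dy": 0, "dz": -4, "wx": 0, "wy": 0, "wz": 0}, {"dx": 0, "dy": 0, "dz": -4, "wx": 0, "wy": 0, "wz": 0}, {"dx": 0, "dy": 0, "dz": -4, "wx": 0, "wy": 0, "wz": 0}, {"dx": 0, "dy": 0, "dz": 0, "wx": 0, "wy": 0, "wz": 0}, {"dx": 0, "dy": 0, "dz": 0, "wx": 0, "wy": 0, "wz": 0}]' --grip 0.45

```text
time: 3.3
tcp_pos: [0.5304, -0.0859, 0.1137]
ee_rot: [0.906, 0.422, -0.0, -0.0]
contact_force: [0.9, 0.1, 1.5]
width: 0.445
finger_force: 0.0
```

```bash
python3 - <<'E'
from h import *
c=shot('wrist','w2');A=cv2.resize(c['img'],None,fx=1.42,fy=1.42);cv2.imwrite('pics/w2b.png',A[:,:,::-1])
s=arm.read_state();p=s['tcp_pos'];print(s['time'],p,s['contact_force'])
print(1.42*proj(c,[p,[.5308,-.0858,.08],[.5308,-.0858,.04]]))
E
```

```text
3.35 [ 0.53163952 -0.08646474  0.11533447] [0.05290253 0.42370211 0.02353986]
[[397.72946266 356.00030187]
 [394.88200381 327.60075346]
 [394.84169873 304.62382932]]
```

View pics/w2b.png

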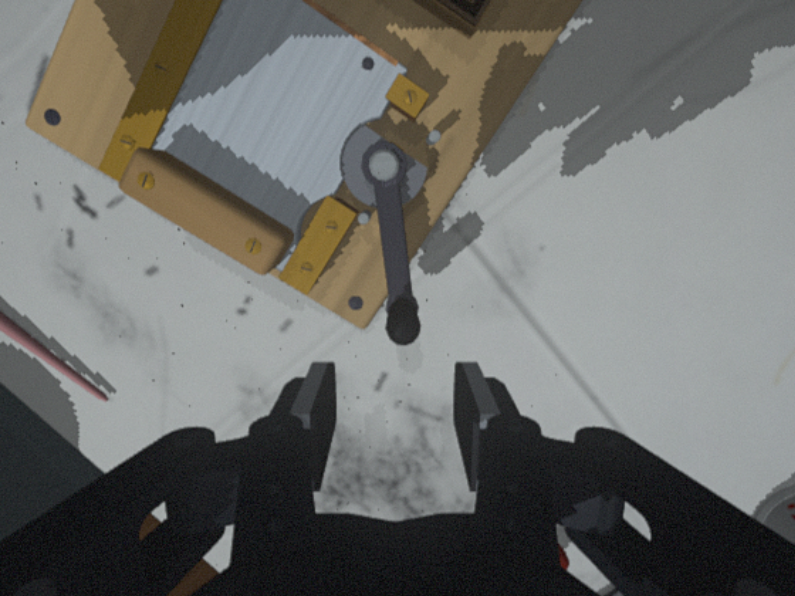

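The knob is at (402,322), centred between the pads, which are at x 335 and 455. The lever is square to the closing line, so it's safe to descend.

Call:
drive_tool --plan '[{"dx": 0, "dy": 0, "dz": -2, "wx": 0, "wy": 0, "wz": 0}, {"dx": 0, "dy": 0, "dz": -2, "wx": 0, "wy": 0, "wz": 0}, {"dx": 0, "dy": 0, "dz": -1.5, "wx": 0, "wy": 0, "wz": 0}, {"dx": 0, "dy": 0, "dz": -0.8, "wx": 0, "wy": 0, "wz": 0}, {"dx": 0, "dy": 0, "dz": 0, "wx": 0, "wy": 0, "wz": 0}]'

```text
time: 3.85
tcp_pos: [0.5304, -0.0865, 0.0501]
ee_rot: [0.907, 0.422, -0.0, -0.0]
contact_force: [0.0, 0.2, -0.5]
width: 0.448
finger_force: 0.0
```

```bash
python3 - <<'E'
import numpy as np
p=np.array([.575,-.0275]);r=.0735
q=lambda d:p+r*np.array([np.cos(np.deg2rad(d)),np.sin(np.deg2rad(d))])
a=np.arange(-127.3,-15,8)
for i in range(len(a)-1):print(a[i+1].round(1),q(a[i+1]).round(4),((q(a[i+1])-q(a[i]))*100).round(2))
E
```

```text
-119.3 [ 0.539  -0.0916] [ 0.86 -0.56]
-111.3 [ 0.5483 -0.096 ] [ 0.93 -0.44]
-103.3 [ 0.5581 -0.099 ] [ 0.98 -0.3 ]
-95.3 [ 0.5682 -0.1007] [ 1.01 -0.17]
-87.3 [ 0.5785 -0.1009] [ 1.03 -0.02]
-79.3 [ 0.5886 -0.0997] [1.02 0.12]
-71.3 [ 0.5986 -0.0971] [0.99 0.26]
-63.3 [ 0.608  -0.0932] [0.95 0.4 ]
-55.3 [ 0.6168 -0.0879] [0.88 0.52]
-47.3 [ 0.6248 -0.0815] [0.8  0.64]
-39.3 [ 0.6319 -0.0741] [0.7  0.75]
-31.3 [ 0.6378 -0.0657] [0.59 0.84]
-23.3 [ 0.6425 -0.0566] [0.47 0.91]
-15.3 [ 0.6459 -0.0469] [0.34 0.97]
```

Call:
drive_tool --plan '[{"dx": 0.43, "dy": -0.28, "dz": 0, "wx": 0, "wy": 0, "wz": 4}, {"dx": 0.43, "dy": -0.28, "dz": 0, "wx": 0, "wy": 0, "wz": 4}, {"dx": 0.93, "dy": -0.44, "dz": 0, "wx": 0, "wy": 0, "wz": 8}, {"dx": 0.98, "dy": -0.3, "dz": 0, "wx": 0, "wy": 0, "wz": 8}, {"dx": 1.01, "dy": -0.17, "dz": 0, "wx": 0, "wy": 0, "wz": 8}, {"dx": 1.03, "dy": -0.02, "dz": 0, "wx": 0, "wy": 0, "wz": 8}, {"dx": 1.02, "dy": 0.12, "dz": 0, "wx": 0, "wy": 0, "wz": 8}, {"dx": 0.99, "dy": 0.26, "dz": 0, "wx": 0, "wy": 0, "wz": 8}, {"dx": 0.95, "dy": 0.4, "dz": 0, "wx": 0, "wy": 0, "wz": 8}, {"dx": 0.88, "dy": 0.52, "dz": 0, "wx": 0, "wy": 0, "wz": 8}]'

```text
time: 4.85
tcp_pos: [0.6184, -0.0888, 0.0518]
ee_rot: [0.483, 0.876, 0.0, 0.001]
contact_force: [-0.2, 0.1, 0.7]
width: 0.449
finger_force: 0.0
```

Call:
drive_tool --plan '[{"dx": 0.8, "dy": 0.64, "dz": 0, "wx": 0, "wy": 0, "wz": 8}, {"dx": 0.7, "dy": 0.75, "dz": 0, "wx": 0, "wy": 0, "wz": 8}, {"dx": 0.3, "dy": 0.42, "dz": 0, "wx": 0, "wy": 0, "wz": 4}, {"dx": 0, "dy": 0, "dz": 0, "wx": 0, "wy": 0, "wz": 0}]'

```text
time: 5.25
tcp_pos: [0.6362, -0.0701, 0.0516]
ee_rot: [0.326, 0.945, 0.0, 0.001]
contact_force: [0.4, 0.2, -1.0]
width: 0.449
finger_force: 0.0
```

```bash
python3 - <<'E'
from h import *
c=shot('wrist','w3');A=cv2.resize(c['img'],None,fx=1.42,fy=1.42);cv2.imwrite('pics/w3b.png',A[:,:,::-1])
s=arm.read_state();p=s['tcp_pos'];print(s['time'],p,s['contact_force'])
E
```

```text
5.3 [ 0.6357727  -0.0704063   0.05132641] [-0.28979886  0.32881735 -0.25051937]
```

View pics/w3b.png

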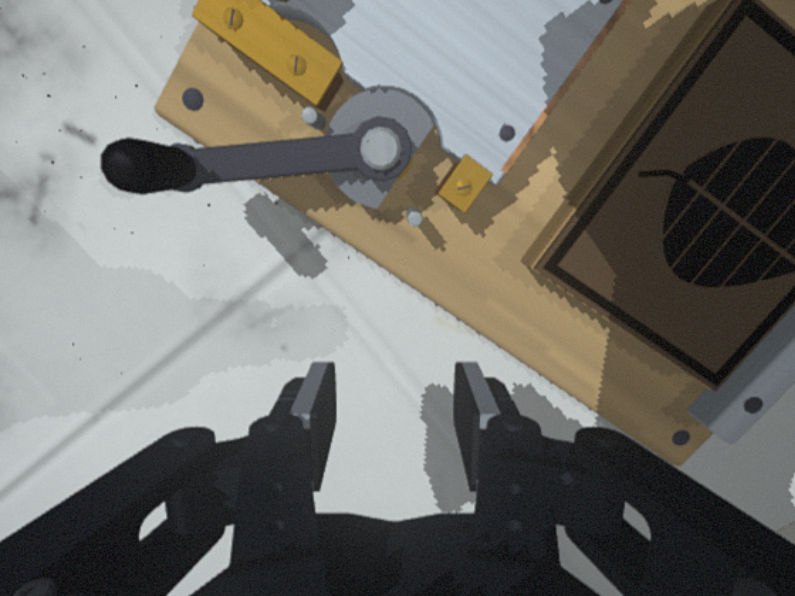

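The cage missed. The knob is still at its start, with its top near (115,165) and the pivot at (380,148), so the lever hasn't moved. I'll triangulate the knob and pivot from all the views without assuming a height.

```bash
python3 - <<'E'
from h import *
a,b,c1,c2,c3=[load(x) for x in('top0','scene0','w1','w2','w3')]
f=lambda p:(np.array(p,float)+.5)/1.42-.5
t=lambda p:np.array(p)/4-.375+np.array([220,140])
sc=lambda p:(np.array(p)+.5)/5.5-.5+np.array([205,190])
def tri(obs):
    A=np.zeros((3,3));B=np.zeros(3);L=[]
    for c,uv in obs:
        p0=ray(c,uv,0.)[0];p1=ray(c,uv,.1)[0];d=(p1-p0)/np.linalg.norm(p1-p0);M=np.eye(3)-np.outer(d,d);A+=M;B+=M@p0;L.append((M,p0))
    x=np.linalg.solve(A,B);print(x.round(4),[round(1000*np.linalg.norm(M@(x-p)),1) for M,p in L])
k=[(a,t([437,384])),(c1,f([495,263])),(c2,f([402,322])),(c3,f([118,165])),(b,sc([512,238]))]
n=[(a,t([347,329])),(c1,f([479,163])),(c2,f([383,165])),(c3,f([380,148]))]
for L in(k,k[1:4],k[:4],k[2:4],n,n[1:]):tri(L)
for c,uv in k: print('k.08',ray(c,uv,.08)[0].round(4))
for c,uv in n: print('n.048',ray(c,uv,.048)[0].round(4))
for nm,c in (('w1',c1),('w2',c2),('w3',c3)):
    R=cv2.Rodrigues(np.array(c['rvec'],float))[0];print(nm,-R.T@np.array(c['tvec']).ravel(),R[2])
s=arm.read_state();print(s['tcp_pos'])
E
```

```text
[ 0.5321 -0.087   0.0791] [np.float64(1.3), np.float64(2.0), np.float64(2.8), np.float64(3.0), np.float64(0.2)]
[ 0.5327 -0.0868  0.0802] [np.float64(2.5), np.float64(2.6), np.float64(2.8)]
[ 0.5321 -0.0871  0.0786] [np.float64(1.2), np.float64(1.9), np.float64(2.8), np.float64(3.1)]
[ 0.5391 -0.0808  0.1006] [np.float64(0.4), np.float64(0.4)]
[ 0.5726 -0.0268  0.0421] [np.float64(0.8), np.float64(0.6), np.float64(0.2), np.float64(0.3)]
[ 0.5727 -0.027   0.0445] [np.float64(0.2), np.float64(0.2), np.float64(0.2)]
k.08 [ 0.5309 -0.0863  0.08  ]
k.08 [ 0.5306 -0.0853  0.08  ]
k.08 [ 0.535  -0.0857  0.08  ]
k.08 [ 0.5319 -0.0899  0.08  ]
k.08 [ 0.531  -0.0882  0.08  ]
n.048 [ 0.5714 -0.0258  0.048 ]
n.048 [ 0.5724 -0.0265  0.048 ]
n.048 [ 0.5725 -0.0271  0.048 ]
n.048 [ 0.573  -0.0272  0.048 ]
w1 [0.5184604  0.00960837 0.4234486 ] [-0.17997569 -0.19116825 -0.96491629]
w2 [ 0.57325561 -0.03508214  0.28429663] [-0.16944533 -0.2005772  -0.96491298]
w3 [ 0.58319357 -0.02921057  0.22205792] [ 0.21061399 -0.16211694 -0.96403311]
[ 0.6357727  -0.0704063   0.05132641]
```

```bash
python3 - <<'E'
from h import *
from scipy.spatial.transform import Rotation as Ro
c=load('w2');f=lambda p:(np.array(p,float)+.5)/1.42-.5
print(c['fx'],c['cx'],c['cy'])
tcp=np.array([.53164,-.08646,.11533]);q=Ro.from_quat([.906,.422,0,0])
R=cv2.Rodrigues(np.array(c['rvec'],float))[0];t=np.array(c['tvec']).ravel()
def tool(p): return q.apply(p)+tcp
for p in [[0,0,0],[.011,.019,0],[-.011,.019,0],[.011,-.019,0],[.011,-.019,-.007],[-.011,-.019,-.007],[.011,-.019,-.04],[-.011,-.019,-.04],[0,-.019,-.04]]:
    print(p,(1.42*proj(c,tool(p)))[0].round(0))
print('cam in tool',q.inv().apply(-R.T@t-tcp),'axis',q.inv().apply(R[2]))
E
```

```text
332.0182714548118 277.6653407479123 214.94809037101797
[0, 0, 0] [398. 356.]
[0.011, 0.019, 0] [448. 329.]
[-0.011, 0.019, 0] [447. 383.]
[0.011, -0.019, 0] [347. 329.]
[0.011, -0.019, -0.007] [345. 335.]
[-0.011, -0.019, -0.007] [347. 390.]
[0.011, -0.019, -0.04] [334. 371.]
[-0.011, -0.019, -0.04] [337. 437.]
[0, -0.019, -0.04] [335. 405.]
cam in tool [ 0.06610672 -0.00120256 -0.16896663] axis [-2.62569062e-01 -6.48047803e-04  9.64912984e-01]
```

The pad separation in the pictures puts the real pad tips about 29 mm behind the stated TCP at this opening. At TCP z = 0.05 they just cleared the knob top, so I'll go back and cage the knob lower.

Call:
drive_tool --plan '[{"dx": 0, "dy": 0, "dz": 3, "wx": 0, "wy": 0, "wz": 0}, {"dx": 0, "dy": 0, "dz": 3, "wx": 0, "wy": 0, "wz": -8}, {"dx": -1.5, "dy": -0.3, "dz": 2, "wx": 0, "wy": 0, "wz": -8}, {"dx": -1.5, "dy": -0.3, "dz": 0, "wx": 0, "wy": 0, "wz": -8}, {"dx": -1.5, "dy": -0.3, "dz": 0, "wx": 0, "wy": 0, "wz": -8}, {"dx": -1.5, "dy": -0.3, "dz": 0, "wx": 0, "wy": 0, "wz": -8}, {"dx": -1.5, "dy": -0.2, "dz": 0, "wx": 0, "wy": 0, "wz": -8}, {"dx": -1.5, "dy": -0.2, "dz": 0, "wx": 0, "wy": 0, "wz": -8}, {"dx": -1, "dy": -0.1, "dz": 0, "wx": 0, "wy": 0, "wz": -8}, {"dx": -0.4, "dy": 0, "dz": 0, "wx": 0, "wy": 0, "wz": -8}]'

```text
time: 6.3
tcp_pos: [0.5301, -0.0878, 0.1307]
ee_rot: [0.822, 0.57, 0.0, 0.0]
contact_force: [0.6, 0.0, -0.1]
width: 0.449
finger_force: 0.0
```

Call:
drive_tool --plan '[{"dx": 0, "dy": 0, "dz": 0, "wx": 0, "wy": 0, "wz": -8}, {"dx": 0, "dy": 0, "dz": 0, "wx": 0, "wy": 0, "wz": -8}, {"dx": 0, "dy": 0, "dz": 0, "wx": 0, "wy": 0, "wz": 0}]'

```text
time: 6.6
tcp_pos: [0.5309, -0.0878, 0.1308]
ee_rot: [0.892, 0.453, 0.0, 0.0]
contact_force: [-0.2, 0.4, 0.5]
width: 0.448
finger_force: 0.0
```

Call:
drive_tool --plan '[{"dx": 0.1, "dy": 0.1, "dz": -3, "wx": 0, "wy": 0, "wz": 0}, {"dx": 0, "dy": 0, "dz": -3, "wx": 0, "wy": 0, "wz": 0}, {"dx": 0, "dy": 0, "dz": -2, "wx": 0, "wy": 0, "wz": 0}, {"dx": 0, "dy": 0, "dz": -0.9, "wx": 0, "wy": 0, "wz": 0}, {"dx": 0, "dy": 0, "dz": 0, "wx": 0, "wy": 0, "wz": 0}]'

```text
time: 7.1
tcp_pos: [0.5311, -0.0862, 0.0402]
ee_rot: [0.891, 0.454, -0.001, -0.001]
contact_force: [-0.8, -0.4, 0.3]
width: 0.451
finger_force: 0.0
```

Call:
drive_tool --plan '[{"dx": 0, "dy": 0, "dz": -0.5, "wx": 0, "wy": 0, "wz": 0}, {"dx": 0, "dy": 0, "dz": -0.5, "wx": 0, "wy": 0, "wz": 0}, {"dx": 0, "dy": 0, "dz": 0, "wx": 0, "wy": 0, "wz": 0}]'

```text
time: 7.4
tcp_pos: [0.5319, -0.0864, 0.0312]
ee_rot: [0.891, 0.453, 0.0, 0.0]
contact_force: [-0.6, -0.2, 0.1]
width: 0.446
finger_force: 0.0
```

Call:
drive_tool --plan '[{"dx": 0.43, "dy": -0.28, "dz": 0, "wx": 0, "wy": 0, "wz": 4}, {"dx": 0.44, "dy": -0.25, "dz": 0, "wx": 0, "wy": 0, "wz": 4}, {"dx": 0.46, "dy": -0.22, "dz": 0, "wx": 0, "wy": 0, "wz": 4}, {"dx": 0.47, "dy": -0.19, "dz": 0, "wx": 0, "wy": 0, "wz": 4}]'

```text
time: 7.8
tcp_pos: [0.5498, -0.0955, 0.0315]
ee_rot: [0.819, 0.574, -0.0, -0.001]
contact_force: [-1.4, 1.0, 0.6]
width: 0.45
finger_force: 1.0
```

Call:
drive_tool --plan '[{"dx": 0.98, "dy": -0.26, "dz": 0, "wx": 0, "wy": 0, "wz": 8}, {"dx": 1, "dy": -0.12, "dz": 0, "wx": 0, "wy": 0, "wz": 8}, {"dx": 1.01, "dy": 0.02, "dz": 0, "wx": 0, "wy": 0, "wz": 8}, {"dx": 1, "dy": 0.16, "dz": 0, "wx": 0, "wy": 0, "wz": 8}, {"dx": 0.96, "dy": 0.3, "dz": 0, "wx": 0, "wy": 0, "wz": 8}, {"dx": 0.91, "dy": 0.43, "dz": 0, "wx": 0, "wy": 0, "wz": 8}, {"dx": 0.84, "dy": 0.55, "dz": 0, "wx": 0, "wy": 0, "wz": 8}, {"dx": 0.76, "dy": 0.67, "dz": 0, "wx": 0, "wy": 0, "wz": 8}]'

```text
time: 8.6
tcp_pos: [0.6242, -0.0783, 0.0312]
ee_rot: [0.389, 0.921, -0.0, -0.001]
contact_force: [-2.9, -0.1, -0.1]
width: 0.447
finger_force: 1.1
```

Call:
drive_tool --plan '[{"dx": 0.34, "dy": 0.38, "dz": 0, "wx": 0, "wy": 0, "wz": 4}, {"dx": 0.31, "dy": 0.4, "dz": 0, "wx": 0, "wy": 0, "wz": 4}, {"dx": 0.28, "dy": 0.42, "dz": 0, "wx": 0, "wy": 0, "wz": 4}]'

```text
time: 8.9
tcp_pos: [0.6337, -0.0666, 0.0312]
ee_rot: [0.292, 0.957, -0.001, -0.0]
contact_force: [-1.1, -1.8, -0.9]
width: 0.449
finger_force: 1.2
```

Call:
drive_tool --plan '[{"dx": 0.19, "dy": 0.33, "dz": 0, "wx": 0, "wy": 0, "wz": 3}, {"dx": 0.18, "dy": 0.34, "dz": 0, "wx": 0, "wy": 0, "wz": 3}]'

```text
time: 9.1
tcp_pos: [0.6375, -0.06, 0.0313]
ee_rot: [0.241, 0.97, -0.001, 0.0]
contact_force: [-0.4, -2.1, -1.5]
width: 0.451
finger_force: 1.2
```

Call:
drive_tool --plan '[{"dx": 0.16, "dy": 0.34, "dz": 0, "wx": 0, "wy": 0, "wz": 3}]'

```text
time: 9.2
tcp_pos: [0.6391, -0.0567, 0.0313]
ee_rot: [0.216, 0.976, -0.001, 0.0]
contact_force: [-1.5, -1.0, -0.2]
width: 0.45
finger_force: 1.2
```

Call:
drive_tool --plan '[{"dx": 0.14, "dy": 0.35, "dz": 0, "wx": 0, "wy": 0, "wz": 3}]'

```text
time: 9.3
tcp_pos: [0.6399, -0.0539, 0.0312]
ee_rot: [0.19, 0.982, -0.002, -0.001]
contact_force: [-7.9, -13.5, 1.6]
width: 0.449
finger_force: 7.8
```

The lever is at its far stop: the force rose to 15 N at TCP angle -22° as expected. Next I'll back off, lift, shut the gripper and go behind the push block.

Call:
drive_tool --plan '[{"dx": -0.2, "dy": -0.4, "dz": 0, "wx": 0, "wy": 0, "wz": 0}, {"dx": -0.2, "dy": -0.4, "dz": 0, "wx": 0, "wy": 0, "wz": 0}, {"dx": 0, "dy": 0, "dz": 3, "wx": 0, "wy": 0, "wz": 0}, {"dx": 0, "dy": 0, "dz": 4, "wx": 0, "wy": 0, "wz": 0}, {"dx": 0, "dy": 0, "dz": 4, "wx": 0, "wy": 0, "wz": 0}]'

```text
time: 9.8
tcp_pos: [0.636, -0.0607, 0.1421]
ee_rot: [0.192, 0.981, 0.0, -0.0]
contact_force: [1.1, -0.7, -0.5]
width: 0.449
finger_force: 0.0
```

Call:
drive_tool --plan '[{"dx": -3, "dy": 0.9, "dz": 0, "wx": 0, "wy": 0, "wz": 7}, {"dx": -3, "dy": 0.9, "dz": 0, "wx": 0, "wy": 0, "wz": 7}, {"dx": -3, "dy": 0.9, "dz": 0, "wx": 0, "wy": 0, "wz": 7}, {"dx": -3, "dy": 0.9, "dz": 0, "wx": 0, "wy": 0, "wz": 7}, {"dx": -3, "dy": 0.9, "dz": 0, "wx": 0, "wy": 0, "wz": 7}, {"dx": -3, "dy": 0.9, "dz": 0, "wx": 0, "wy": 0, "wz": 5}, {"dx": -0.7, "dy": 0.3, "dz": 0, "wx": 0, "wy": 0, "wz": 0}, {"dx": 0, "dy": 0, "dz": 0, "wx": 0, "wy": 0, "wz": 0}]' --grip 0

```text
time: 10.6
tcp_pos: [0.4493, -0.0035, 0.1415]
ee_rot: [-0.155, 0.988, -0.0, 0.001]
contact_force: [-0.1, 0.8, -0.1]
width: -0.002
finger_force: 0.0
```

```bash
python3 - <<'E'
from h import *
a=shot('top','top1');b=shot('wrist','w4')
A=cv2.resize(a['img'][140:300,230:350],None,fx=3.7,fy=3.7,interpolation=cv2.INTER_CUBIC)
B=cv2.resize(b['img'][200:],(352,int(220*352/560)))
C=np.zeros((592,444+352,3),np.uint8);C[:A.shape[0],:444]=A;C[:B.shape[0],444:]=B
cv2.imwrite('pics/mix.png',C[:,:,::-1]);s=arm.read_state();print(s['tcp_pos'],s['ee_rot'],s['width'],s['time'])
E
```

```text
[ 0.45059035 -0.00407942  0.14179138] [-1.55009236e-01  9.87912567e-01 -3.51976992e-04  8.79385129e-04] 0.0009100661214325825 10.7
```

View pics/mix.png

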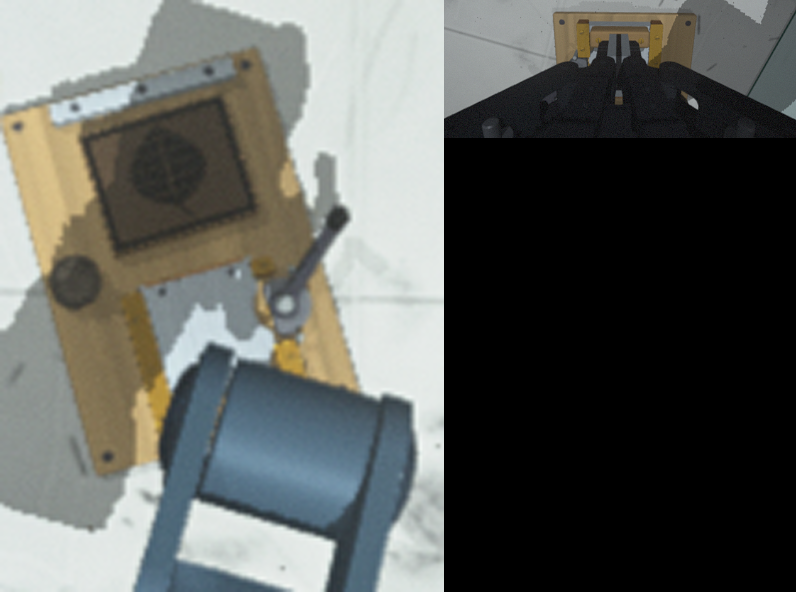

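The mixed picture shows the lever now pointing ahead and right, with the knob at (338,214) and the pivot at (285,303). The shut fingers sit centred behind the push block. I'll descend and push.

Call:
drive_tool --plan '[{"dx": 0, "dy": 0, "dz": -4, "wx": 0, "wy": 0, "wz": 0}, {"dx": 0, "dy": 0, "dz": -4, "wx": 0, "wy": 0, "wz": 0}, {"dx": 0, "dy": 0, "dz": -2.5, "wx": 0, "wy": 0, "wz": 0}, {"dx": 0, "dy": 0, "dz": -1.2, "wx": 0, "wy": 0, "wz": 0}, {"dx": 0, "dy": 0, "dz": -0.5, "wx": 0, "wy": 0, "wz": 0}, {"dx": 0, "dy": 0, "dz": 0, "wx": 0, "wy": 0, "wz": 0}]'

```text
time: 11.3
tcp_pos: [0.4504, -0.004, 0.0194]
ee_rot: [-0.155, 0.988, -0.0, 0.0]
contact_force: [1.3, -0.4, -0.1]
width: -0.004
finger_force: 0.0
```

Call:
drive_tool --plan '[{"dx": 0.48, "dy": 0.15, "dz": 0, "wx": 0, "wy": 0, "wz": 0}, {"dx": 0.48, "dy": 0.15, "dz": 0, "wx": 0, "wy": 0, "wz": 0}, {"dx": 0.48, "dy": 0.15, "dz": 0, "wx": 0, "wy": 0, "wz": 0}]'

```text
time: 11.6
tcp_pos: [0.4654, 0.0008, 0.0202]
ee_rot: [-0.156, 0.988, -0.0, 0.001]
contact_force: [0.9, -0.2, 0.2]
width: -0.0
finger_force: 0.0
```

Call:
drive_tool --plan '[{"dx": 0.38, "dy": 0.12, "dz": 0, "wx": 0, "wy": 0, "wz": 0}, {"dx": 0.38, "dy": 0.12, "dz": 0, "wx": 0, "wy": 0, "wz": 0}, {"dx": 0.38, "dy": 0.12, "dz": 0, "wx": 0, "wy": 0, "wz": 0}]'

```text
time: 11.9
tcp_pos: [0.4751, 0.0044, 0.0191]
ee_rot: [-0.156, 0.988, -0.0, -0.001]
contact_force: [-2.5, -1.3, 3.0]
width: -0.001
finger_force: 1.6
```

Call:
drive_tool --plan '[{"dx": 0.38, "dy": 0.12, "dz": 0, "wx": 0, "wy": 0, "wz": 0}, {"dx": 0.38, "dy": 0.12, "dz": 0, "wx": 0, "wy": 0, "wz": 0}, {"dx": 0.38, "dy": 0.12, "dz": 0, "wx": 0, "wy": 0, "wz": 0}, {"dx": 0.38, "dy": 0.12, "dz": 0, "wx": 0, "wy": 0, "wz": 0}, {"dx": 0.38, "dy": 0.12, "dz": 0, "wx": 0, "wy": 0, "wz": 0}]'

```text
time: 12.4
tcp_pos: [0.4945, 0.0105, 0.019]
ee_rot: [-0.156, 0.988, -0.0, -0.0]
contact_force: [-2.2, -0.9, 2.1]
width: -0.0
finger_force: 1.6
```

Call:
drive_tool --plan '[{"dx": 0.38, "dy": 0.12, "dz": 0, "wx": 0, "wy": 0, "wz": 0}, {"dx": 0.38, "dy": 0.12, "dz": 0, "wx": 0, "wy": 0, "wz": 0}, {"dx": 0.19, "dy": 0.06, "dz": 0, "wx": 0, "wy": 0, "wz": 0}]'

```text
time: 12.7
tcp_pos: [0.5036, 0.0133, 0.019]
ee_rot: [-0.156, 0.988, -0.0, -0.001]
contact_force: [-5.8, -3.1, 4.7]
width: -0.0
finger_force: 3.2
```

Call:
drive_tool --plan '[{"dx": -0.38, "dy": -0.12, "dz": 0, "wx": 0, "wy": 0, "wz": 0}, {"dx": 0, "dy": 0, "dz": -0.6, "wx": 0, "wy": 0, "wz": 0}, {"dx": 0.19, "dy": 0.06, "dz": 0, "wx": 0, "wy": 0, "wz": 0}, {"dx": 0.19, "dy": 0.06, "dz": 0, "wx": 0, "wy": 0, "wz": 0}, {"dx": 0.19, "dy": 0.06, "dz": 0, "wx": 0, "wy": 0, "wz": 0}]'

```text
time: 13.2
tcp_pos: [0.5045, 0.0139, 0.0127]
ee_rot: [-0.156, 0.988, 0.0, -0.002]
contact_force: [-5.8, -3.2, 3.5]
width: 0.005
finger_force: 3.2
```

Call:
drive_tool --plan '[{"dx": 0.19, "dy": 0.06, "dz": 0, "wx": 0, "wy": 0, "wz": 0}, {"dx": 0.19, "dy": 0.06, "dz": 0, "wx": 0, "wy": 0, "wz": 0}]'

```text
time: 13.4
tcp_pos: [0.5082, 0.0151, 0.0127]
ee_rot: [-0.156, 0.988, 0.0, -0.002]
contact_force: [-5.8, -1.5, 2.5]
width: -0.003
finger_force: 3.1
```

Call:
drive_tool --plan '[{"dx": 0.14, "dy": 0.05, "dz": 0, "wx": 0, "wy": 0, "wz": 0}, {"dx": 0.14, "dy": 0.05, "dz": 0, "wx": 0, "wy": 0, "wz": 0}]'

```text
time: 13.6
tcp_pos: [0.5111, 0.0159, 0.0127]
ee_rot: [-0.156, 0.988, -0.0, -0.002]
contact_force: [-5.5, -3.4, 2.3]
width: 0.0
finger_force: 3.0
```

Call:
drive_tool --plan '[{"dx": 0.14, "dy": 0.05, "dz": 0, "wx": 0, "wy": 0, "wz": 0}]'

```text
time: 13.7
tcp_pos: [0.5116, 0.0161, 0.0127]
ee_rot: [-0.156, 0.988, -0.0, -0.003]
contact_force: [-12.6, -7.5, 8.9]
width: -0.0
finger_force: 7.2
```

The force jumped to 15 N at a travel of about 42 mm, so the block is home. I'll retreat, lift, and check numerically and with the last picture.

Call:
drive_tool --plan '[{"dx": 0, "dy": 0, "dz": 0, "wx": 0, "wy": 0, "wz": 0}, {"dx": -0.48, "dy": -0.15, "dz": 0, "wx": 0, "wy": 0, "wz": 0}, {"dx": -0.95, "dy": -0.3, "dz": 0, "wx": 0, "wy": 0, "wz": 0}, {"dx": -1.9, "dy": -0.6, "dz": 2, "wx": 0, "wy": 0, "wz": 0}, {"dx": -1, "dy": -2, "dz": 4, "wx": 0, "wy": 0, "wz": -8}, {"dx": -1, "dy": -3, "dz": 4, "wx": 0, "wy": 0, "wz": -8}, {"dx": 0, "dy": -4, "dz": 3, "wx": 0, "wy": 0, "wz": -8}, {"dx": 0, "dy": -4, "dz": 0, "wx": 0, "wy": 0, "wz": -8}, {"dx": 0, "dy": -4, "dz": 0, "wx": 0, "wy": 0, "wz": -8}, {"dx": 0, "dy": -4, "dz": 0, "wx": 0, "wy": 0, "wz": -8}]' --grip 0.45

```text
time: 14.7
tcp_pos: [0.4604, -0.2052, 0.1432]
ee_rot: [0.263, 0.965, -0.0, 0.001]
contact_force: [0.4, -0.3, 0.6]
width: 0.448
finger_force: 0.0
```

```bash
python3 - <<'E'
from h import *
a=shot('top','top2');b=shot('scene','scene2')
A=cv2.resize(a['img'][140:280,220:350],None,fx=3,fy=3,interpolation=cv2.INTER_CUBIC)
B=cv2.resize(b['img'][190:290,205:340],None,fx=3,fy=3,interpolation=cv2.INTER_CUBIC)
C=np.zeros((420,795,3),np.uint8);C[:A.shape[0],:390]=A;C[:B.shape[0],390:]=B
cv2.imwrite('pics/mix2.png',C[:,:,::-1]);s=arm.read_state();print(s['tcp_pos'],s['ee_rot'],s['width'],s['time'])
E
```

```text
[ 0.46052948 -0.2075154   0.14328175] [ 2.63030390e-01  9.64786088e-01 -9.59970475e-04  1.37745249e-03] 0.45181374038369965 14.8
```

View pics/mix2.png

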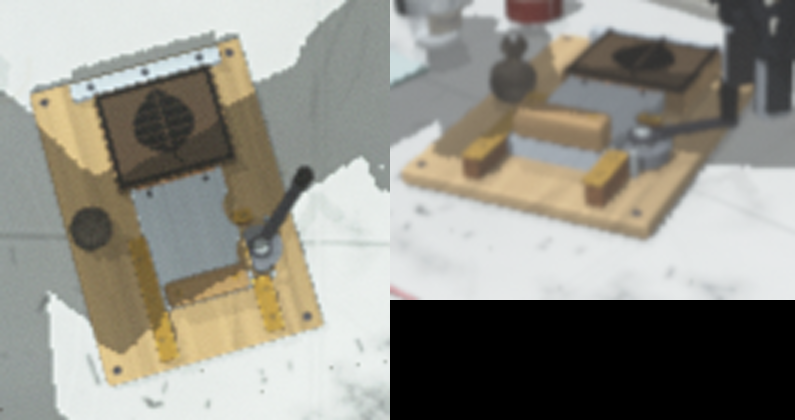

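The last picture shows the block seated against the fence with the slide forward. The lever is ahead and right, with the knob at (303,176) in the top crop.

```bash
python3 - <<'E'
from h import *
a=load('top2');k=ray(a,[220+303.5/3-.5,140+176.5/3-.5],.08)[0];print(k)
p=np.array([.573,-.027]);d=k[:2]-p;an=np.degrees(np.arctan2(d[1],d[0]));print(an,np.hypot(*d))
r=.0727;q=lambda d:p+r*np.array([np.cos(np.deg2rad(d)),np.sin(np.deg2rad(d))])
a=np.arange(-31,-150,-8)
print(q(-31))
for i in range(len(a)-1):print(a[i+1],q(a[i+1]).round(4),((q(a[i+1])-q(a[i]))*100).round(2))
E
```

```text
[ 0.63471666 -0.06255383  0.08      ]
-29.945452703405113 0.07122514322685228
[ 0.63531606 -0.06444327]
-39 [ 0.6295 -0.0728] [-0.58 -0.83]
-47 [ 0.6226 -0.0802] [-0.69 -0.74]
-55 [ 0.6147 -0.0866] [-0.79 -0.64]
-63 [ 0.606  -0.0918] [-0.87 -0.52]
-71 [ 0.5967 -0.0957] [-0.93 -0.4 ]
-79 [ 0.5869 -0.0984] [-0.98 -0.26]
-87 [ 0.5768 -0.0996] [-1.01 -0.12]
-95 [ 0.5667 -0.0994] [-1.01  0.02]
-103 [ 0.5566 -0.0978] [-1.    0.16]
-111 [ 0.5469 -0.0949] [-0.97  0.3 ]
-119 [ 0.5378 -0.0906] [-0.92  0.43]
-127 [ 0.5292 -0.0851] [-0.85  0.55]
-135 [ 0.5216 -0.0784] [-0.77  0.67]
-143 [ 0.5149 -0.0708] [-0.67  0.77]
```

Call:
drive_tool --plan '[{"dx": 3.45, "dy": 2.85, "dz": 0, "wx": 0, "wy": 0, "wz": 0}, {"dx": 3.45, "dy": 2.85, "dz": 0, "wx": 0, "wy": 0, "wz": 0}, {"dx": 3.45, "dy": 2.85, "dz": 0, "wx": 0, "wy": 0, "wz": 0}, {"dx": 3.45, "dy": 2.85, "dz": 0, "wx": 0, "wy": 0, "wz": 0}, {"dx": 3.45, "dy": 2.85, "dz": 0, "wx": 0, "wy": 0, "wz": 0}, {"dx": 0.2, "dy": 0.1, "dz": 0, "wx": 0, "wy": 0, "wz": 0}, {"dx": 0, "dy": 0, "dz": 0, "wx": 0, "wy": 0, "wz": 0}]'

```text
time: 15.5
tcp_pos: [0.635, -0.0586, 0.1421]
ee_rot: [0.258, 0.966, -0.0, -0.0]
contact_force: [-0.3, 0.6, 0.5]
width: 0.453
finger_force: 0.0
```

Call:
drive_tool --plan '[{"dx": 0, "dy": 0, "dz": -3, "wx": 0, "wy": 0, "wz": 0}, {"dx": 0, "dy": 0, "dz": -3, "wx": 0, "wy": 0, "wz": 0}, {"dx": 0, "dy": 0, "dz": -2, "wx": 0, "wy": 0, "wz": 0}, {"dx": 0, "dy": 0, "dz": -2, "wx": 0, "wy": 0, "wz": 0}, {"dx": 0, "dy": 0, "dz": -1.2, "wx": 0, "wy": 0, "wz": 0}, {"dx": 0, "dy": 0, "dz": 0, "wx": 0, "wy": 0, "wz": 0}]'

```text
time: 16.1
tcp_pos: [0.6329, -0.06, 0.0285]
ee_rot: [0.26, 0.966, -0.0, -0.002]
contact_force: [-0.6, -1.0, -0.2]
width: 0.45
finger_force: 0.0
```

Call:
drive_tool --plan '[{"dx": 0.25, "dy": -0.15, "dz": 0.2, "wx": 0, "wy": 0, "wz": 0}, {"dx": -0.28, "dy": -0.42, "dz": 0, "wx": 0, "wy": 0, "wz": -4}, {"dx": -0.31, "dy": -0.4, "dz": 0, "wx": 0, "wy": 0, "wz": -4}, {"dx": -0.34, "dy": -0.38, "dz": 0, "wx": 0, "wy": 0, "wz": -4}, {"dx": -0.35, "dy": -0.36, "dz": 0, "wx": 0, "wy": 0, "wz": -4}]'

```text
time: 16.6
tcp_pos: [0.6265, -0.0773, 0.0346]
ee_rot: [0.393, 0.92, 0.001, 0.002]
contact_force: [2.7, 1.8, -1.2]
width: 0.45
finger_force: 1.2
```

Call:
drive_tool --plan '[{"dx": -0.74, "dy": -0.69, "dz": 0, "wx": 0, "wy": 0, "wz": -8}, {"dx": -0.83, "dy": -0.58, "dz": 0, "wx": 0, "wy": 0, "wz": -8}, {"dx": -0.9, "dy": -0.46, "dz": 0, "wx": 0, "wy": 0, "wz": -8}, {"dx": -0.95, "dy": -0.33, "dz": 0, "wx": 0, "wy": 0, "wz": -8}]'

```text
time: 17.0
tcp_pos: [0.5922, -0.098, 0.0345]
ee_rot: [0.632, 0.775, 0.001, 0.002]
contact_force: [2.5, 1.5, -0.6]
width: 0.451
finger_force: 1.1
```

Call:
drive_tool --plan '[{"dx": -0.99, "dy": -0.19, "dz": 0, "wx": 0, "wy": 0, "wz": -8}, {"dx": -1.01, "dy": -0.05, "dz": 0, "wx": 0, "wy": 0, "wz": -8}, {"dx": -1, "dy": 0.09, "dz": 0, "wx": 0, "wy": 0, "wz": -8}, {"dx": -0.98, "dy": 0.23, "dz": 0, "wx": 0, "wy": 0, "wz": -8}]'

```text
time: 17.4
tcp_pos: [0.5527, -0.0976, 0.0347]
ee_rot: [0.821, 0.57, 0.002, 0.002]
contact_force: [2.6, 0.6, -0.7]
width: 0.452
finger_force: 1.1
```

Call:
drive_tool --plan '[{"dx": -0.95, "dy": 0.35, "dz": 0, "wx": 0, "wy": 0, "wz": -8}, {"dx": -0.89, "dy": 0.48, "dz": 0, "wx": 0, "wy": 0, "wz": -8}, {"dx": -0.42, "dy": 0.29, "dz": 0, "wx": 0, "wy": 0, "wz": -4}]'

```text
time: 17.7
tcp_pos: [0.5298, -0.0865, 0.0347]
ee_rot: [0.908, 0.42, 0.002, 0.002]
contact_force: [1.8, -1.6, -1.6]
width: 0.451
finger_force: 1.2
```

Call:
drive_tool --plan '[{"dx": -0.4, "dy": 0.32, "dz": 0, "wx": 0, "wy": 0, "wz": -4}]'

```text
time: 17.8
tcp_pos: [0.5261, -0.0834, 0.0347]
ee_rot: [0.921, 0.389, 0.002, 0.002]
contact_force: [1.9, -2.7, -1.7]
width: 0.452
finger_force: 1.2
```

Call:
drive_tool --plan '[{"dx": -0.28, "dy": 0.26, "dz": 0, "wx": 0, "wy": 0, "wz": -3}]'

```text
time: 17.9
tcp_pos: [0.5232, -0.0809, 0.0347]
ee_rot: [0.931, 0.365, 0.002, 0.002]
contact_force: [1.0, -3.2, -1.1]
width: 0.453
finger_force: 1.3
```

Call:
drive_tool --plan '[{"dx": -0.25, "dy": 0.26, "dz": 0, "wx": 0, "wy": 0, "wz": -3}]'

```text
time: 18.0
tcp_pos: [0.5208, -0.0784, 0.0347]
ee_rot: [0.94, 0.34, 0.002, 0.002]
contact_force: [1.0, -2.7, -1.0]
width: 0.449
finger_force: 1.3
```

Call:
drive_tool --plan '[{"dx": -0.18, "dy": 0.2, "dz": 0, "wx": 0, "wy": 0, "wz": -2}]'

```text
time: 18.1
tcp_pos: [0.5189, -0.0765, 0.0347]
ee_rot: [0.946, 0.324, 0.002, 0.002]
contact_force: [1.0, -3.4, -0.6]
width: 0.453
finger_force: 1.4
```

Call:
drive_tool --plan '[{"dx": -0.18, "dy": 0.2, "dz": 0, "wx": 0, "wy": 0, "wz": -2}]'

```text
time: 18.2
tcp_pos: [0.5172, -0.0745, 0.0347]
ee_rot: [0.952, 0.308, 0.002, 0.002]
contact_force: [0.1, -3.1, 0.5]
width: 0.448
finger_force: 1.4
```

Call:
drive_tool --plan '[{"dx": -0.14, "dy": 0.16, "dz": 0, "wx": 0, "wy": 0, "wz": -2}]'

```text
time: 18.3
tcp_pos: [0.5158, -0.0728, 0.0347]
ee_rot: [0.957, 0.291, 0.002, 0.002]
contact_force: [1.7, -3.5, -1.1]
width: 0.449
finger_force: 2.3
```

Call:
drive_tool --plan '[{"dx": -0.12, "dy": 0.15, "dz": 0, "wx": 0, "wy": 0, "wz": -1}]'

```text
time: 18.4
tcp_pos: [0.516, -0.0724, 0.0349]
ee_rot: [0.959, 0.283, 0.003, 0.004]
contact_force: [7.1, -10.3, -6.0]
width: 0.451
finger_force: 6.1
```

Call:
drive_tool --plan '[{"dx": -0.08, "dy": 0.1, "dz": 0, "wx": 0, "wy": 0, "wz": -1}]'

```text
time: 18.5
tcp_pos: [0.5162, -0.0722, 0.035]
ee_rot: [0.962, 0.275, 0.004, 0.005]
contact_force: [9.9, -11.6, -10.2]
width: 0.449
finger_force: 7.6
```

The first stop is reached, at 15–18 N. I'll centre the pads off the knob, lift and retreat.

Call:
drive_tool --plan '[{"dx": 0.35, "dy": -0.4, "dz": 0, "wx": 0, "wy": 0, "wz": 1}, {"dx": 0.4, "dy": -0.4, "dz": 0, "wx": 0, "wy": 0, "wz": 1}, {"dx": 0, "dy": 0, "dz": 0, "wx": 0, "wy": 0, "wz": 0}]'

```text
time: 18.8
tcp_pos: [0.5205, -0.0776, 0.0333]
ee_rot: [0.957, 0.291, 0.001, 0.0]
contact_force: [-0.3, 1.1, 0.4]
width: 0.444
finger_force: 0.0
```

Call:
drive_tool --plan '[{"dx": 0, "dy": 0, "dz": 2, "wx": 0, "wy": 0, "wz": 0}, {"dx": 0, "dy": 0, "dz": 3, "wx": 0, "wy": 0, "wz": 0}, {"dx": 0, "dy": 0, "dz": 4, "wx": 0, "wy": 0, "wz": 0}, {"dx": 0, "dy": 0, "dz": 4, "wx": 0, "wy": 0, "wz": 0}, {"dx": -1, "dy": -3, "dz": 2, "wx": 0, "wy": 0, "wz": 0}, {"dx": -1, "dy": -4, "dz": 0, "wx": 0, "wy": 0, "wz": 0}, {"dx": 0, "dy": -4, "dz": 0, "wx": 0, "wy": 0, "wz": 0}, {"dx": 0, "dy": -4, "dz": 0, "wx": 0, "wy": 0, "wz": 0}, {"dx": 0, "dy": 0, "dz": 0, "wx": 0, "wy": 0, "wz": 0}, {"dx": 0, "dy": 0, "dz": 0, "wx": 0, "wy": 0, "wz": 0}]'

```text
time: 19.8
tcp_pos: [0.4991, -0.2271, 0.1822]
ee_rot: [0.957, 0.291, -0.0, -0.0]
contact_force: [-0.6, -0.1, 0.7]
width: 0.45
finger_force: 0.0
```

```bash
python3 - <<'E'
from h import *
a0,a2=load('top0'),load('top2');a3=shot('top','top3')
def dark(c,x0,x1,y0,y1):
    h=c['img'][y0:y1,x0:x1].max(2);m=(h<50).astype(np.uint8);n,l,st,ce=cv2.connectedComponentsWithStats(m)
    return [(s[4],(q+[x0,y0]).round(1).tolist()) for s,q in zip(st[1:],ce[1:]) if s[4]>5]
for c in(a0,a2,a3): print('knob region',dark(c,312,345,180,250)); print('leaf',dark(c,235,315,160,200))
# block top brown mask centroid
for c in(a2,a3):
    h=cv2.cvtColor(c['img'],cv2.COLOR_RGB2HSV)[155:210,240:305];m=(h[...,2]<110);y,x=np.nonzero(m);print('blk',x.mean()+240,y.mean()+155,len(x))
    g=c['img']
d=cv2.absdiff(a2['img'],a3['img'])[225:265,265:310].mean();print('diff slide area',d)
s=arm.read_state();print(s['tcp_pos'],s['contact_force'],s['time'])
E
```

```text
knob region []
leaf []
knob region []
leaf [(np.int32(8), [279.8, 179.8]), (np.int32(8), [279.0, 184.0]), (np.int32(8), [269.8, 186.4]), (np.int32(6), [278.3, 187.8])]
knob region []
leaf [(np.int32(8), [277.4, 176.9]), (np.int32(10), [279.5, 180.0]), (np.int32(18), [279.5, 184.6]), (np.int32(13), [271.0, 186.4]), (np.int32(8), [274.2, 188.9])]
blk 275.4563994374121 183.3790436005626 1422
blk 275.39357990230286 183.24494068387997 1433
diff slide area 5.234074074074074
[ 0.49915517 -0.22623739  0.1821383 ] [ 0.64481493  0.07880149 -0.65836638] 19.85
```

```bash
python3 - <<'E'
from h import *
for n in('top0','top2','top3'):
    c=load(n)
    for (x0,x1,y0,y1) in((315,340,185,212),(318,340,225,245)):
        h=c['img'][y0:y1,x0:x1].max(2);y,x=np.nonzero(h<75)
        if len(x)>3: u=[x.mean()+x0,y.mean()+y0];k=ray(c,u,.07)[0];print(n,len(x),np.round(u,1),k.round(4),'ang',np.degrees(np.arctan2(k[1]+.027,k[0]-.573)).round(1))
E
```

```text
top0 22 [328.4 236. ] [ 0.5306 -0.0862  0.07  ] ang -125.6
top2 51 [318.9 201.4] [ 0.6278 -0.0587  0.07  ] ang -30.1
top3 18 [325.8 239.5] [ 0.5209 -0.079   0.07  ] ang -135.1
```

```bash
python3 -c "
from cell import arm
print(arm.hand_in())"
```

```text
the job is handed in; nothing more can be done
None
```

The job is handed in at about 20 s: the lever went to its far stop, the slide pushed the block home against the fence, and the lever went back to its first stop. The final image shows the block unmoved and the arm clear.

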